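# Blue scraper off its barbed hook into the wash pan

### The arm

A 6-joint arm with a two-finger parallel gripper is mounted at the origin on the work surface. World frame = base frame: x ahead of the robot, y to its left, z up, the work surface at z = 0. Lengths are in m, angles in rad, forces in N, time in s.
With the tool pointing down it reaches from about 0.375 to 0.975 m from the base axis. Payload 3.8 kg.
Tool frame: the origin (TCP) lies midway between the tips of the shut fingers; the grasp point (between the pads) lies 19 mm behind it; x points along the fingers, y is the direction in which the jaws open and shut, and the axes are right-handed (so a half turn about x gives the same grasp; the last joint's range is limited). The gripper opens to 88 mm and grips with 3 to 60 N. Pads are 18 mm wide; open, the fingers measure 123 mm over their backs; the gripper's body (75 mm by 187 mm) begins 45 mm behind the grasp point.
Start: joints at [-1.285, 0.264, 1.604, -0, 1.274, -0.037], TCP at [0.214, -0.64, 0.239] pointing down, gripper open.
Joint ranges: [-2.63, 2.63], [-0.94, 2.18], [0.31, 2.57], [-1.31, 4.45], [0, 2.66], [-2.55, 2.55]. Speed limits (rad/s): [2.57, 2.57, 3.14, 3.14, 3.14, 3.14].

### API

Orientations are given as a rotation vector (axis times angle).
In Python, from cell import manip, inverse_kinematics, cams, order gives the robot as it stands. Calls block until the motion is done:
- manip.move_pose(position, orientation): joint-space move of the TCP to a pose.
- manip.move_linear(position, rate=0.15, rot=None): straight line of the TCP; rot=None keeps the orientation; rate is the mean speed in m/s.
- manip.set_joints(angles): joint-space move.
- manip.set_gripper(opening, force=None): finger opening in m; force is the grip in N (None keeps the last); returns when the fingers have stopped.
- manip.dwell(seconds).
- inverse_kinematics(position, orientation): joint angles nearest the present ones, or None.
- manip.state(): the state.
- cams.capture(name): name is "scene" or "side" or "wrist"; returns a dict with "image" (400x640x3 uint8, blue, green, red), "z_map" (400x640 float32, m along the optical axis (not along the pixel's ray), 0 where there is no reading), "intrinsics" (3x3 intrinsics, pixels), "position" and "orientation" of the camera in the world; the wrist camera has in their place "T_tool_cam" (4x4, takes a point from camera to tool coordinates, whose origin is the TCP and whose axes are the tool frame's). Camera axes: x right, y down, z forward; pixel columns grow to the right and rows downward; lengths in m; the calibration is good to about 2 mm. A picture is of the moment at which its call begins: read the wrist's pose just before it.
A pose or a line that the arm cannot do raises manip.IKError and nothing moves.
- order.close_job(): hands the job in, once; it reports no verdict.
The state is a dict: "clock": time; "joint_pos": joint angles; "joint_velocities": joint speeds; "tau": joint torques, N m; "tool_pos": TCP position; "tcp_rot": TCP orientation; "contact_force": force on the tool from outside, world axes, zero at the start; "moment": the same for the moment, N m; "gripper_width": finger opening in m.
Only numpy, scipy, OpenCV 4.12 (cv2) and the standard library are available. Lean on these libraries where they do the work, as an engineer would, in place of code of your own. Each camera call takes 0.05 s, during which the arm holds its last target.

### The job

The blue dough scraper needs washing: take it off its barbed hook by raising it, tilting it and backing it out over the upturned tip, then lower it blade first into the metal pan and let go only once the blade is down inside. Leave the red scraper hanging where it is.

Things in the scene. Friction and masses are not known exactly. Their poses are not given: they have to be found in the camera images.
- blue_scraper: Blue plastic dough scraper, steel blade, 160 g, 154 mm tall, hung upright on blue_stand's bar by its window. Origin: centre of the window, a hole 44 (y) x 34 (z) mm in a plate 100 mm wide (y), 8 mm thick (x). z up to the handle; x is the plate's normal, along the hook from post to tip. Plate z -32 to +29 mm; blade (100 wide, 4 thick) ends at z -67 mm.
- blue_grip (a point): Point in the blue handle, 66 mm above the window centre: the place to grip. The upright handle is 32 mm wide (scraper's y), 16 mm thick (x), and spans 27 to 87 mm above the window centre. Gripped from above across its 32 mm width, the fingers stay beside the 10 mm wide hook.
- blue_stand: Fixed steel hook stand under the blue scraper. Origin: on the table, below where it hangs (within 6 mm); x along the hook from post to tip, z up. Base 130 x 100 x 10 mm, x -95 to +35 mm. Post 14 mm square at x -60, nothing above 130 mm. A level bar (10 mm wide, 5 thick, top face at z 130 mm) runs from the post to x +50 mm, where the barb rises.
- barb_tip (a point): Top of the barb of blue_stand, at x +48, z 171 mm there: an upright strip 4 mm thick, 10 wide, with an 8 mm ball end, 46 mm high from the bar's underside. The 34 mm window cannot pass it upright: tilt the scraper about 35 degrees (20 is too little), handle back towards the post, blade outwards, then slide the window out along the bar, up the barb and off over the end.
- pan: Empty rectangular metal pan, fixed, open at the top: 100 mm (its x) by 180 mm (its y) by 85 mm high, walls 4 mm, floor 4 mm thick. Origin: centre of its underside; z up. The blade goes in along its y.
- red_scraper: Twin of the blue scraper with a red plastic body, same size and axes, hanging on another stand just like blue_stand. To be left hanging undisturbed; the top of its handle is 200 mm above the table.
Mind the look-alikes: they are no part of the job. What is meant by the blue_scraper is not green, turquoise or white, and is the smaller of those in its own colour.

How it is judged:
On the way, in this order (a step that is already met when the one before it is completed fails the run):
1. the blue scraper is off its hook, held by the gripper (distance between blue_scraper and blue_stand above 0.215 m and contact force between the fingers and blue_scraper above 0.5 N), for 0.1 s.
2. the blue scraper, still held, is lowered blade first into the pan, its blade edge at least 30 mm below the rim (z of blue_scraper in the frame of pan below 0.122 m and x of blue_scraper in the frame of pan between -0.05 and 0.05 m and y of blue_scraper in the frame of pan between -0.06 and 0.06 m and contact force between the fingers and blue_scraper above 0.5 N), for 0.1 s.
At the end, for the whole second after the job is handed in: The blue scraper rests in the pan blade down, upright or leaning on the rim, with its window centre less than 81 mm above the pan's underside, within 60 mm (pan x) and 70 mm (pan y) of the pan's centre, slower than 30 mm/s; the red scraper hangs within 30 mm of where it was (z of blue_scraper in the frame of pan below 0.081 m and x of blue_scraper in the frame of pan between -0.06 and 0.06 m and y of blue_scraper in the frame of pan between -0.07 and 0.07 m and linear speed of blue_scraper below 0.03 m/s and distance of red_scraper from where it was at the start of the episode below 0.03 m); the robot touches nothing.
It fails at once if the red scraper is moved more than 30 mm (distance of red_scraper from where it was at the start of the episode above 0.03 m).
It also fails if it takes over 51 s, if anything falls off the work surface, if the arm or the gripper's body presses on something with over 40 N, if the wrist force passes 120 N, or if a joint passes its speed limit or range.

## Working session

There is one attempt and no reset: what is moved stays moved. The work goes in short steps, each a Python script; the robot and the scene stay as the last script left them, time stands still between calls to the robot, and variables do not carry over. Pictures are saved under pics/ and viewed, and the job is handed in when it is done.

```bash
ls; mkdir -p pics; python3 - <<'E'
from cell import manip, cams
import cv2,pickle
print(manip.state())
d={}
for n in ["scene","side","wrist"]:
    c=cams.capture(n); d[n]=c; cv2.imwrite(f"pics/a_{n}.png",c["image"])
    print(n,[ (k,c[k]) for k in c if k not in("image","z_map")])
pickle.dump(d,open("a.pkl","wb"))
E
```

```text
pics
{'clock': 0.0, 'joint_pos': array([-1.28492462e+00,  2.64724441e-01,  1.60533127e+00, -2.73658227e-05,
        1.27368484e+00, -3.69061626e-02]), 'joint_velocities': array([-0.0001072 , -0.00044337,  0.00139762,  0.0002679 , -0.00030841,
       -0.00048314]), 'tau': array([ 3.58722755e-04, -5.02116644e+01, -3.56877887e+01,  7.29071209e-02,
        2.94454931e-02, -1.94258205e-04]), 'tool_pos': array([ 0.21390336, -0.63948641,  0.23743041]), 'tcp_rot': array([ 2.04746348,  0.33560248, -2.04807063]), 'contact_force': array([-0.42905132,  0.37692435,  0.22243798]), 'moment': array([-0.03803735, -0.06955918,  0.00336525]), 'gripper_width': 0.08826948979283625}
scene [('intrinsics', array([[411.86391843,   0.        , 318.60608896],
       [  0.        , 411.86391843, 195.43005071],
       [  0.        ,   0.        ,   1.        ]])), ('position', array([0.99616698, 0.78565009, 0.72821882])), ('orientation', array([-0.72064911, -2.4568006 ,  1.3379141 ]))]
side [('intrinsics', array([[452.45158142,   0.        , 322.95577779],
       [  0.        , 452.45158142, 193.03042904],
       [  0.        ,   0.        ,   1.        ]])), ('position', array([0.09959534, 0.75878228, 0.84625474])), ('orientation', array([-0.7029682 ,  2.57091276, -1.22345516]))]
wrist [('intrinsics', array([[311.85501098,   0.        , 318.64629201],
       [  0.        , 311.85501098, 201.01343632],
       [  0.        ,   0.        ,   1.        ]])), ('T_tool_cam', array([[ 7.44313787e-05, -2.81244363e-01,  9.59636183e-01,
        -1.45043555e-01],
       [ 9.99999735e-01, -6.73656319e-04, -2.74993175e-04,
        -8.08057590e-04],
       [ 7.23805259e-04,  9.59635949e-01,  2.81244238e-01,
        -7.35751555e-02],
       [ 0.00000000e+00,  0.00000000e+00,  0.00000000e+00,
         1.00000000e+00]]))]
```

View pics/a_scene.png

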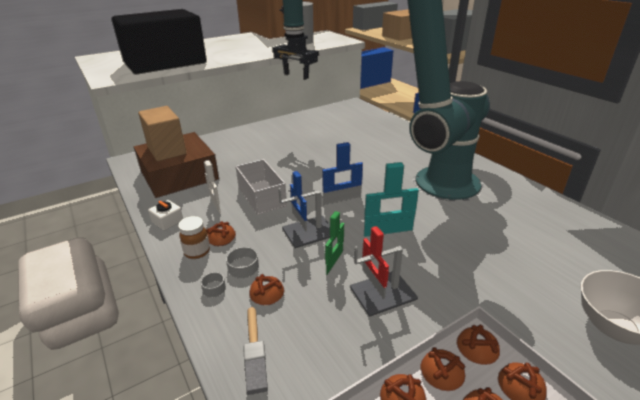

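View pics/a_side.png

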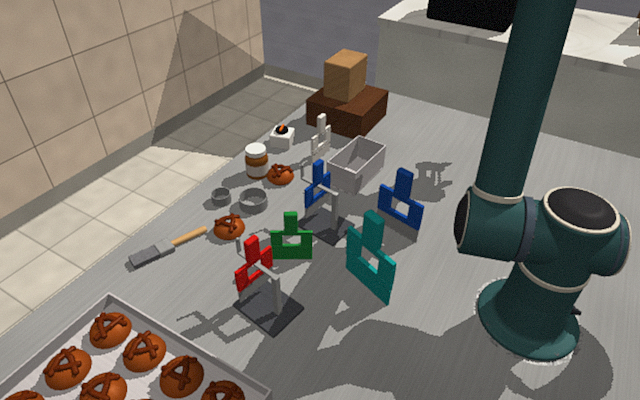

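View pics/a_wrist.png

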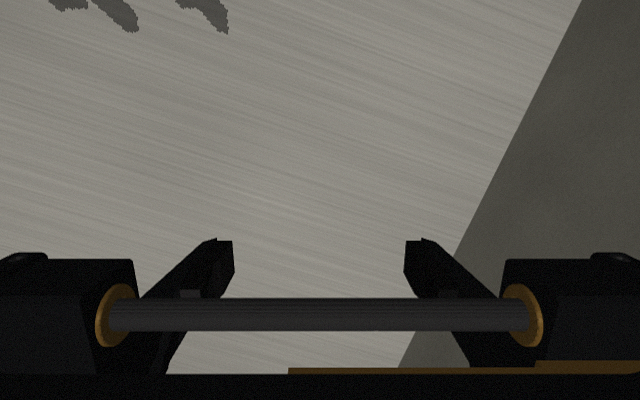

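The scene view shows the hooked blue scraper at about (298,195), the larger blue look-alike at (343,172), the pan at (262,187) and the red scraper at (376,258). Next I'll turn these into 3D points.

```bash
cat > h.py <<'E'
import numpy as np,cv2,pickle
from scipy.spatial.transform import Rotation as R
def cloud(c,st=None):
    K=c["intrinsics"];z=c["z_map"];v,u=np.indices(z.shape)
    p=np.stack([(u-K[0,2])/K[0,0]*z,(v-K[1,2])/K[1,1]*z,z],-1)
    if "T_tool_cam" in c:
        T=c["T_tool_cam"];p=p@T[:3,:3].T+T[:3,3]
        return p@R.from_rotvec(st["tcp_rot"]).as_matrix().T+st["tool_pos"]
    return p@R.from_rotvec(c["orientation"]).as_matrix().T+c["position"]
def masks(c):
    h=cv2.cvtColor(c["image"],cv2.COLOR_BGR2HSV);ok=c["z_map"]>0
    H,S,V=h[...,0],h[...,1],h[...,2]
    return dict(blue=ok&(H>105)&(H<125)&(S>150)&(V>50),red=ok&((H<5)|(H>175))&(S>190)&(V>60),
      green=ok&(H>55)&(H<75)&(S>130),teal=ok&(H>80)&(H<95)&(S>110))
E
python3 - <<'E'
from h import *
d=pickle.load(open("a.pkl","rb"))
np.set_printoptions(precision=3,suppress=True)
for n in ("scene","side"):
    P=cloud(d[n])
    for k,m in masks(d[n]).items():
        nn,l,s,_=cv2.connectedComponentsWithStats(m.astype(np.uint8))
        for i in range(1,nn):
            if s[i,4]<60: continue
            q=P[l==i]
            q=q[(q[:,2]>0)&(q[:,2]<.3)&(q[:,0]<1.2)]
            if len(q)<40: continue
            print(n,k,s[i],np.median(q,0),np.percentile(q,2,0),np.percentile(q,98,0))
s=d["scene"]["image"];cv2.imwrite("pics/b_s.png",cv2.resize(s[120:320,180:440],None,fx=3,fy=3,interpolation=2))
s=d["side"]["image"];cv2.imwrite("pics/b_d.png",cv2.resize(s[110:310,220:480],None,fx=3,fy=3,interpolation=2))
E
```

```text
scene blue [362  48  30  39 971] [-0.859 -1.441  0.01 ] [-0.968 -1.505  0.001] [-0.733 -1.408  0.016]
scene blue [324 143  38  49 774] [ 0.366 -0.096  0.11 ] [ 0.307 -0.113  0.05 ] [ 0.421 -0.085  0.196]
scene blue [291 172  15  48 289] [ 0.567 -0.013  0.143] [ 0.558 -0.058  0.089] [0.572 0.023 0.198]
scene green [327 213  16  58 486] [0.551 0.133 0.075] [0.509 0.107 0.012] [0.585 0.153 0.152]
scene teal [ 365  163   53   73 2010] [0.351 0.112 0.09 ] [0.287 0.084 0.006] [0.414 0.134 0.22 ]
side blue [305 159  25  49 564] [ 0.558 -0.018  0.135] [ 0.55  -0.073  0.084] [0.566 0.023 0.198]
side blue [ 378  168   46   62 1293] [ 0.356 -0.096  0.115] [ 0.298 -0.114  0.051] [ 0.419 -0.085  0.199]
side red [235 235  37  57 917] [0.535 0.279 0.136] [0.527 0.227 0.085] [0.546 0.321 0.199]
side green [ 270  212   42   47 1200] [0.541 0.127 0.057] [0.502 0.1   0.004] [0.581 0.151 0.152]
side teal [ 346  210   50   95 2560] [0.34  0.114 0.102] [0.28  0.084 0.007] [0.411 0.135 0.222]
side teal [482 244  14  15  61] [0.116 0.102 0.237] [0.103 0.093 0.219] [0.126 0.107 0.255]
side teal [532 264  20  17  65] [0.02  0.062 0.195] [0.002 0.056 0.187] [0.035 0.066 0.207]
side teal [550 265  21  17  71] [-0.007  0.065  0.22 ] [-0.021  0.062  0.194] [0.004 0.066 0.237]
side teal [511 266  29  31 143] [0.044 0.051 0.151] [0.012 0.017 0.128] [0.064 0.066 0.168]
side teal [550 309  21  27 112] [-0.051  0.046  0.062] [-0.084 -0.016  0.013] [-0.036  0.057  0.109]
```

```bash
echo
```

```text
(no output)
```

View pics/b_s.png

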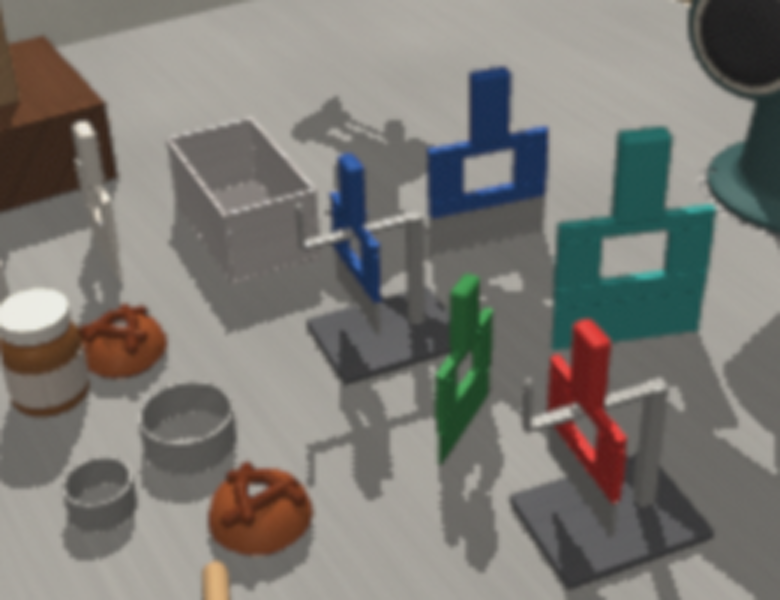

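View pics/b_d.png

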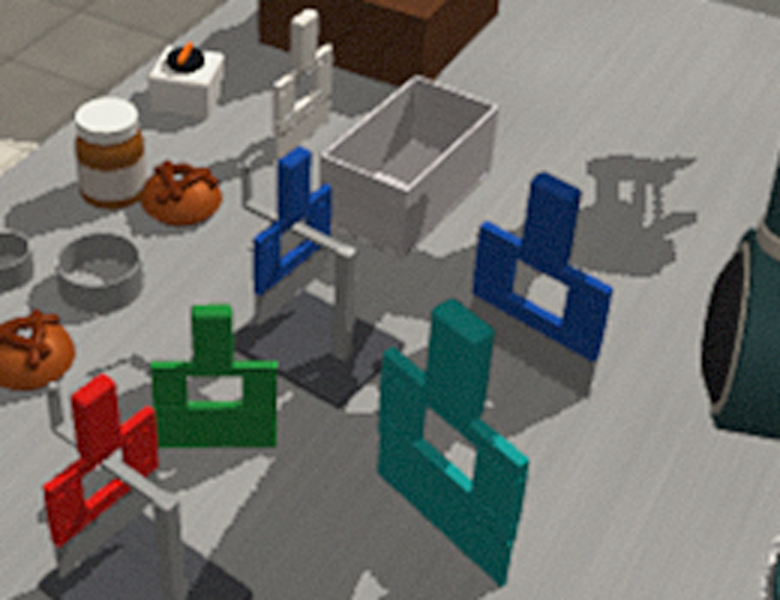

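```bash
python3 - <<'E'
from h import *
d=pickle.load(open("a.pkl","rb"))
np.set_printoptions(precision=4,suppress=True)
def line(q):
    c=q.mean(0); u,s,vt=np.linalg.svd(q-c,full_matrices=False); return c,vt[0],np.sqrt(s**2/len(q))
for n,box in (("scene",(291,172,15,48)),("side",(305,159,25,49))):
    P=cloud(d[n]);m=masks(d[n])["blue"];mm=np.zeros_like(m);x,y,w,h=box;mm[y:y+h,x:x+w]=1;m&=mm
    q=P[m]
    pl=q[(q[:,2]<.145)]; c,v,s=line(pl[:,:2]); print(n,"plate",c,v/np.sign(v[1]),s,pl[:,1].min(),pl[:,1].max(),pl[:,2].min())
    ha=q[(q[:,2]>.15)]; print("handle med",np.median(ha,0),ha.min(0),ha.max(0))
    top=ha[ha[:,2]>.195]; print("top",top.mean(0),len(top))
    # stand: grey above table near scraper
    A=P.reshape(-1,3);M=m.ravel()|masks(d[n])["green"].ravel()
    sel=(A[:,0]>.42)&(A[:,0]<.66)&(A[:,1]>-.11)&(A[:,1]<.07)&~M
    for lo,hi in ((.005,.014),(.02,.115),(.122,.135),(.14,.18)):
        g=A[sel&(A[:,2]>lo)&(A[:,2]<hi)]
        if len(g)>3: print(lo,len(g),np.median(g,0),np.percentile(g,3,0),np.percentile(g,97,0))
    bar=A[sel&(A[:,2]>.124)&(A[:,2]<.133)&(abs(A[:,1]+.02)<.03)]
    if len(bar)>5:
        c,v,s=line(bar[:,:2]);print("bar",c,v,s, bar.min(0),bar.max(0))
    b=A[(A[:,0]>.4)&(A[:,0]<.9)&(A[:,1]<-.08)&(A[:,1]>-.4)&(A[:,2]>.078)&(A[:,2]<.09)]
    # pan rim
    b=b[b[:,0]>.45]
    print("rim",len(b),b.min(0),b.max(0)); r=cv2.minAreaRect(b[:,:2].astype(np.float32)*1000);print(r)
E
```

```text
scene plate [ 0.5666 -0.0061] [0.1281 0.9918] [0.0285 0.0017] -0.06758502294077073 0.027308979451236448 0.08376434230899243
handle med [ 0.5668 -0.0145  0.177 ] [ 0.5552 -0.0381  0.1504] [ 0.572  -0.0087  0.1998]
top [ 0.5631 -0.0224  0.1974] 24
0.005 827 [ 0.5473 -0.0123  0.0081] [ 0.4751 -0.0682  0.0054] [0.5961 0.0278 0.0109]
0.02 378 [ 0.557  -0.0123  0.0692] [ 0.4994 -0.074   0.0261] [0.5693 0.0237 0.1129]
0.122 155 [ 0.5637 -0.0222  0.1276] [ 0.5003 -0.0633  0.1232] [0.6127 0.0127 0.1334]
0.14 53 [ 0.5684 -0.0264  0.1572] [ 0.5566 -0.0521  0.1406] [0.6139 0.0085 0.1776]
bar [ 0.5563 -0.0212] [ 0.993  -0.1181] [0.0359 0.0058] [ 0.4961 -0.034   0.1241] [0.6133 0.0079 0.1327]
rim 325 [ 0.5107 -0.3579  0.078 ] [ 0.8604 -0.0851  0.0899]
((687.2625122070312, -235.85427856445312), (401.098876953125, 214.34161376953125), 15.714859962463379)
side plate [ 0.5591 -0.0206] [0.0001 1.    ] [0.0356 0.0096] -0.2874308750053616 0.024151047174842177 -0.0008723584155687636
handle med [ 0.5551 -0.0199  0.1795] [ 0.5501 -0.0434  0.1509] [ 0.5667 -0.0085  0.2016]
top [ 0.5591 -0.0256  0.1975] 43
0.005 1011 [ 0.5304 -0.0116  0.0083] [ 0.4725 -0.0658  0.0056] [0.5904 0.0291 0.0116]
0.02 442 [ 0.5544 -0.0133  0.0657] [ 0.4964 -0.0711  0.0285] [0.567  0.0213 0.1098]
0.122 157 [ 0.5454 -0.0211  0.128 ] [ 0.4971 -0.0342  0.1231] [ 0.6104 -0.0084  0.1317]
0.14 44 [ 0.6091 -0.0279  0.1559] [ 0.5647 -0.0342  0.1407] [0.6131 0.0008 0.1754]
bar [ 0.5488 -0.0222] [-0.9903  0.1388] [0.0372 0.0042] [ 0.4955 -0.0387  0.1246] [ 0.6137 -0.0074  0.1327]
rim 406 [ 0.5076 -0.3595  0.078 ] [ 0.8557 -0.0858  0.09  ]
((683.6721801757812, -239.2310791015625), (397.21429443359375, 218.7542266845703), 15.850966453552246)
```

```bash
python3 - <<'E'
from h import *
d=pickle.load(open("a.pkl","rb"))
np.set_printoptions(precision=4,suppress=True)
for n,uv in (("scene",(275,180)),("side",(370,155))):
    P=cloud(d[n]);print(P[uv[1],uv[0]])
    A=P.reshape(-1,3)
    m=(P[...,2]>.074)&(P[...,2]<.094)&(P[...,1]<-.09)&(P[...,1]>-.45)&(P[...,0]>.45)&(P[...,0]<.75)
    nn,l,s,_=cv2.connectedComponentsWithStats(cv2.dilate(m.astype(np.uint8),np.ones((3,3))))
    for i in range(1,nn):
        q=P[m&(l==i)]
        if len(q)<40: continue
        r=cv2.minAreaRect(q[:,:2].astype(np.float32)*1000);print(n,s[i],len(q),r,cv2.boxPoints(r).round(),np.median(q[:,2]))
    t=A[(A[:,0]>.4)&(A[:,0]<.9)&(A[:,1]<.2)&(A[:,1]>-.45)&(A[:,2]>.1)&(A[:,2]<.3)]
    im=np.full((600,800,3),255,np.uint8)
    t=A[(A[:,0]>.2)&(A[:,0]<.95)&(A[:,1]<.45)&(A[:,1]>-.5)&(A[:,2]>.03)&(A[:,2]<.4)]
    for p in t:
        c=int(p[2]/.22*179) ; col=cv2.cvtColor(np.uint8([[[min(c,179),255,200]]]),cv2.COLOR_HSV2BGR)[0,0].tolist()
        cv2.circle(im,(int((.45-p[1])*800),int((.95-p[0])*800)),1,col,-1)
    cv2.imwrite(f"pics/top_{n}.png",im)
E
```

```text
[ 0.5223 -0.2442  0.0563]
scene [182 154  35  16 272] 140 ((695.2911376953125, -444.2779235839844), (108.8904037475586, 11.241081237792969), 0.108873151242733) [[ 641. -439.]
 [ 641. -450.]
 [ 750. -450.]
 [ 750. -439.]] 0.08429449206111383
scene [234 158  53  37 623] 301 ((566.0193481445312, -264.38848876953125), (189.03338623046875, 101.62184143066406), 85.3251724243164) [[ 508. -354.]
 [ 609. -363.]
 [ 624. -174.]
 [ 523. -166.]] 0.07997505752241363
scene [204 172  15  23 126] 50 ((711.9774169921875, -296.742431640625), (100.31455993652344, 8.5803861618042), 88.57893371582031) [[ 706. -347.]
 [ 715. -347.]
 [ 718. -247.]
 [ 709. -246.]] 0.08695504812437133
[ 0.5547 -0.3476  0.0328]
side [332 109  31  15 240] 119 ((694.0006713867188, -444.09637451171875), (11.26636791229248, 107.79674530029297), 89.91387939453125) [[ 640. -450.]
 [ 748. -450.]
 [ 748. -439.]
 [ 640. -438.]] 0.08399932065312066
side [310 124  21  22 182] 88 ((710.0963745117188, -297.0802307128906), (101.10892486572266, 11.71179485321045), 86.84131622314453) [[ 701. -347.]
 [ 713. -348.]
 [ 719. -247.]
 [ 707. -246.]] 0.0856123925637921
side [325 135  62  43 764] 376 ((564.530517578125, -265.215576171875), (187.14273071289062, 102.25359344482422), 85.1482162475586) [[ 506. -354.]
 [ 608. -363.]
 [ 623. -176.]
 [ 522. -168.]] 0.08040924082169543
```

View pics/top_side.png

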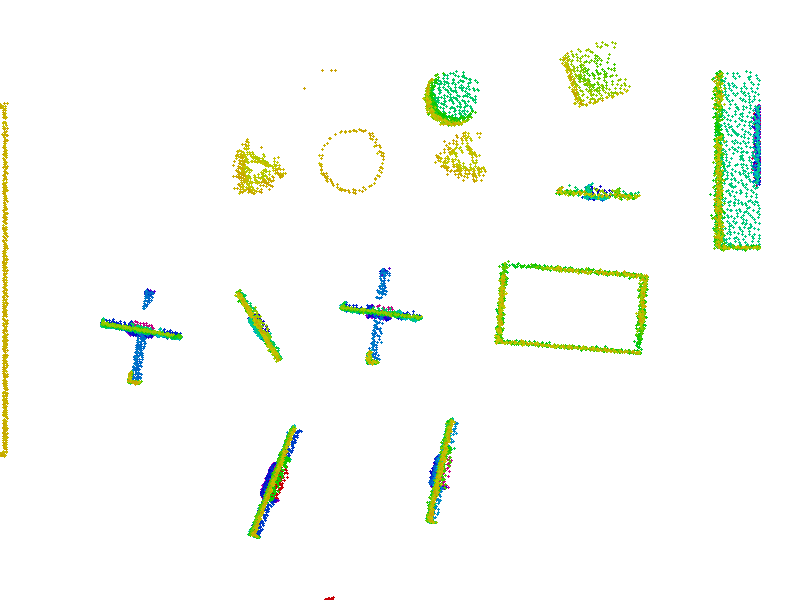

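```bash
cat >> h.py <<'E'
YAW=-0.125
def rot(yaw,th=0.,s=1):
    """tool orientation; th = handle tilt back towards post/-x"""
    B=R.from_euler('z',yaw)*R.from_euler('y',-th)   # scraper frame
    b=B.as_matrix()
    T=np.stack([-b[:,2],s*b[:,1],s*b[:,0]],1)
    return B,R.from_matrix(T).as_rotvec()
def tcp_for(center,yaw,th=0.,s=1,g=0.066):
    """TCP pose that puts the window centre at center; g = grasp height above centre"""
    B,r=rot(yaw,th,s)
    return np.asarray(center)+B.apply([0,0,g-.019]),r
def stand(o,yaw,x,z): return np.array([o[0]+x*np.cos(yaw),o[1]+x*np.sin(yaw),z])
E
python3 - <<'E'
from h import *
from cell import manip,inverse_kinematics as ik
np.set_printoptions(precision=3,suppress=True)
print(R.from_rotvec(manip.state()["tcp_rot"]).as_matrix())
o=np.array([.564,-.0225])
for s in (1,-1):
    print(s)
    for lab,c,y,t in [("hover",stand(o,YAW,0,.26),YAW,0),("grasp",stand(o,YAW,0,.113),YAW,0),("tilt",stand(o,YAW,0,.1275),YAW,np.radians(42)),
       ("barb",stand(o,YAW,48,.1275)*0+stand(o,YAW,.048,.1275),YAW,np.radians(42)),("up",stand(o,YAW,.048,.26),YAW,np.radians(42)),("pan",np.array([.565,-.265,.26]),-.08,0),("panlow",np.array([.565,-.265,.075]),-.08,0),("panlean",np.array([.555,-.265,.07]),-.08,.4)]:
        p,r=tcp_for(c,y,t,s); print(lab,p,ik(p,r))
# clearance
from itertools import product
E
```

```text
[[-0.     0.317 -0.948]
 [ 0.002 -0.948 -0.317]
 [-1.    -0.002 -0.   ]]
1
hover [ 0.564 -0.022  0.307] [-0.084  0.019  1.756 -0.     1.366 -1.53 ]
grasp [ 0.564 -0.022  0.16 ] [-0.084  0.119  1.926 -0.     1.096 -1.53 ]
tilt [ 0.533 -0.019  0.162] [-0.049 -0.315  2.491 -0.215  0.239 -1.305]
barb [ 0.58  -0.025  0.162] [-0.06  -0.197  2.406 -0.217  0.205 -1.31 ]
up [ 0.58  -0.025  0.295] [-0.06  -0.364  2.261 -0.089  0.515 -1.445]
pan [ 0.565 -0.265  0.307] [-0.478  0.134  1.633  0.     1.374 -1.969]
panlow [ 0.565 -0.265  0.122] [-0.478  0.264  1.829  0.     1.048 -1.969]
panlean [ 0.537 -0.264  0.113] [-0.611  0.042  2.163  0.348  0.616 -2.355]
-1
hover [ 0.564 -0.022  0.307] [-0.084  0.019  1.756  0.     1.366  1.612]
grasp [ 0.564 -0.022  0.16 ] [-0.084  0.119  1.926  0.     1.096  1.612]
tilt [ 0.533 -0.019  0.162] [-0.049 -0.315  2.491 -0.215  0.239  1.836]
barb [ 0.58  -0.025  0.162] [-0.06  -0.197  2.406 -0.217  0.205  1.832]
up [ 0.58  -0.025  0.295] [-0.06  -0.364  2.261 -0.089  0.515  1.697]
pan [ 0.565 -0.265  0.307] [-0.478  0.134  1.633 -0.     1.374  1.172]
panlow [ 0.565 -0.265  0.122] [-0.478  0.264  1.829 -0.     1.048  1.172]
panlean [ 0.537 -0.264  0.113] [-0.611  0.042  2.163  0.348  0.616  0.787]
```

```bash
sed -i 's/^def rot(yaw,th=0.,s=1):/DEL=np.radians(15)\ndef rot(yaw,th=0.,s=-1):/; s/    b=B.as_matrix()/    b=(B*R.from_euler("y",DEL)).as_matrix()/; s/^def tcp_for.*/def tcp_for(center,yaw,th=0.,s=-1,g=0.066):/; s/return np.asarray(center)+B.apply(\[0,0,g-.019\]),r/return np.asarray(center)+B.apply([0,0,g])+.019*R.from_rotvec(r).apply([1,0,0]),r/' h.py; tail -18 h.py
python3 - <<'E'
from h import *
from cell import manip,cams,inverse_kinematics as ik
np.set_printoptions(precision=3,suppress=True)
o=np.array([.564,-.0225]);d=np.radians
for lab,c,y,t in [("hover",stand(o,YAW,0,.26),YAW,0),("grasp",stand(o,YAW,0,.113),YAW,0),("tilt",stand(o,YAW,0,.1275),YAW,d(40)),
       ("barb",stand(o,YAW,.048,.1275),YAW,d(40)),("up",stand(o,YAW,.048,.26),YAW,d(40)),("pan",np.array([.565,-.265,.26]),-.08,0),("panlow",np.array([.565,-.265,.075]),-.08,0),("panlean",np.array([.555,-.265,.07]),-.08,.4)]:
        p,r=tcp_for(c,y,t); print(lab,p,ik(p,r))
# clearances (mm), sampled outlines
def seg(x0,x1,z0,z1,n=25):
    a,b=np.meshgrid(np.linspace(x0,x1,n),np.linspace(z0,z1,n));return np.c_[a.ravel(),b.ravel()]
hook=np.r_[seg(-20,50,125,130,40),seg(46,50,125,171),np.array([[48+4*np.cos(a),167+4*np.sin(a)] for a in np.linspace(0,7,40)])]
scr=np.r_[seg(-4,4,17,29),seg(-8,8,27,87,40),seg(-4,4,-32,-17),seg(-2,2,-67,-32)]
from scipy.spatial import cKDTree
t=cKDTree(hook)
def clr(x,z,th):
    c,s=np.cos(d(th)),np.sin(d(th)); q=scr@np.array([[c,s],[-s,c]])+[x,z]; return t.query(q)[0].min()
W=[(0,119,0),(0,127.5,20),(0,127.5,40),(48,127.5,40),(48,230,40)]
for a,b in zip(W,W[1:]): print(a,b,min(clr(*(np.array(a)+(np.array(b)-a)*f)) for f in np.linspace(0,1,40)))
E
```

```text
def masks(c):
    h=cv2.cvtColor(c["image"],cv2.COLOR_BGR2HSV);ok=c["z_map"]>0
    H,S,V=h[...,0],h[...,1],h[...,2]
    return dict(blue=ok&(H>105)&(H<125)&(S>150)&(V>50),red=ok&((H<5)|(H>175))&(S>190)&(V>60),
      green=ok&(H>55)&(H<75)&(S>130),teal=ok&(H>80)&(H<95)&(S>110))
YAW=-0.125
DEL=np.radians(15)
def rot(yaw,th=0.,s=-1):
    """tool orientation; th = handle tilt back towards post/-x"""
    B=R.from_euler('z',yaw)*R.from_euler('y',-th)   # scraper frame
    b=(B*R.from_euler("y",DEL)).as_matrix()
    T=np.stack([-b[:,2],s*b[:,1],s*b[:,0]],1)
    return B,R.from_matrix(T).as_rotvec()
def tcp_for(center,yaw,th=0.,s=-1,g=0.066):
    """TCP pose that puts the window centre at center; g = grasp height above centre"""
    B,r=rot(yaw,th,s)
    return np.asarray(center)+B.apply([0,0,g])+.019*R.from_rotvec(r).apply([1,0,0]),r
def stand(o,yaw,x,z): return np.array([o[0]+x*np.cos(yaw),o[1]+x*np.sin(yaw),z])
hover [ 0.559 -0.022  0.308] [-0.089  0.183  1.597  0.009  1.623  1.606]
grasp [ 0.559 -0.022  0.161] [-0.089  0.279  1.755  0.009  1.368  1.603]
tilt [ 0.53  -0.018  0.161] [-0.065 -0.203  2.297 -0.044  0.613  1.661]
barb [ 0.577 -0.024  0.161] [-0.072 -0.1    2.21  -0.04   0.596  1.652]
up [ 0.577 -0.024  0.293] [-0.072 -0.22   2.056 -0.029  0.87   1.638]
pan [ 0.56  -0.265  0.308] [-0.432  0.289  1.468 -0.09   1.631  1.224]
panlow [ 0.56  -0.265  0.123] [-0.432  0.411  1.655 -0.092  1.324  1.252]
panlean [ 0.532 -0.263  0.112] [-0.536  0.148  1.998  0.079  0.873  1.067]
(0, 119, 0) (0, 127.5, 20) 6.0
(0, 127.5, 20) (0, 127.5, 40) 7.952379763420216
(0, 127.5, 40) (48, 127.5, 40) 5.9236329616241274
(48, 127.5, 40) (48, 230, 40) 3.864464607766103
```

```bash
python3 - <<'E'
from h import *
from cell import manip,cams
np.set_printoptions(precision=4,suppress=True)
o=np.array([.5615,-.0228])
st=manip.state(); p=st["tool_pos"].copy();p[2]=.37
manip.move_linear(p,rate=.25)
p,r=tcp_for(stand(o,YAW,0,.285),YAW)
manip.move_pose(p,r)
st=manip.state();c=cams.capture("wrist");cv2.imwrite("pics/c_wrist.png",c["image"])
print(st["clock"],st["tool_pos"],p)
pickle.dump((c,st),open("c.pkl","wb"))
P=cloud(c,st);m=masks(c)["blue"]
q=P[m];q=q[(q[:,2]>.02)&(q[:,2]<.25)&(q[:,0]>.45)]
print(len(q),q.min(0),q.max(0))
top=q[q[:,2]>.193];print("top",len(top),top.mean(0),np.percentile(top,[2,98],axis=0))
if len(top)>20:
    print(cv2.minAreaRect((top[:,:2]*1000).astype(np.float32)))
pl=q[(q[:,2]>.135)&(q[:,2]<.147)];print("platetop",len(pl),pl.mean(0),cv2.minAreaRect((pl[:,:2]*1000).astype(np.float32)))
E
```

```text
3.3417 [ 0.5567 -0.023   0.3327] [ 0.5566 -0.0222  0.3326]
2672 [ 0.5525 -0.0771  0.0816] [0.5716 0.0214 0.2008]
top 606 [ 0.563  -0.0277  0.1983] [[ 0.5545 -0.0424  0.1938]
 [ 0.5699 -0.0129  0.2003]]
((561.75, -27.911365509033203), (31.633224487304688, 15.411284446716309), 82.52313995361328)
platetop 558 [ 0.5627 -0.0267  0.1408] ((563.5172119140625, -27.950191497802734), (98.89118194580078, 11.930719375610352), 83.0987548828125)
```

View pics/c_wrist.png

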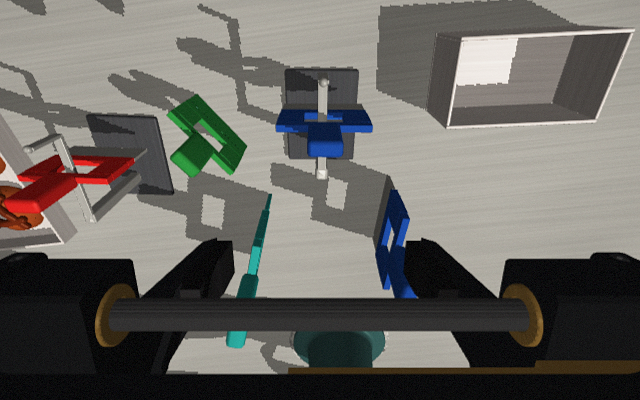

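The wrist view shows the blue scraper below the hand, handle at about (326,145), with the barb ball at (324,82) and the post at (322,173). The grasp line is clear. Next I'll get the barb and pan rim from this view.

```bash
python3 - <<'E'
from h import *
np.set_printoptions(precision=4,suppress=True)
c,st=pickle.load(open("c.pkl","rb"));P=cloud(c,st);A=P
nb=~masks(c)["blue"]
m=nb&(P[...,2]>.145)&(P[...,2]<.18)&(abs(P[...,0]-.612)<.03)&(abs(P[...,1]+.028)<.04)
print("barb",m.sum(),P[m].mean(0),P[m].min(0),P[m].max(0))
m=nb&(P[...,2]>.12)&(P[...,2]<.135)&(abs(P[...,0]-.56)<.07)&(abs(P[...,1]+.025)<.03)
q=P[m];print("bar",len(q),np.polyfit(q[:,0],q[:,1],1),q.min(0),q.max(0))
m=(P[...,2]>.078)&(P[...,2]<.09)&(P[...,1]<-.14)&(P[...,1]>-.4)&(P[...,0]>.48)&(P[...,0]<.66)
q=P[m];r=cv2.minAreaRect((q[:,:2]*1000).astype(np.float32));print(len(q),r,np.median(q[:,2]))
E
```

```text
barb 113 [ 0.6118 -0.0325  0.164 ] [ 0.6073 -0.0373  0.1452] [ 0.6148 -0.0279  0.1713]
bar 578 [-0.1333  0.0492] [ 0.4972 -0.0409  0.1206] [ 0.6133 -0.0059  0.1348]
2599 ((565.4486083984375, -266.38543701171875), (181.64149475097656, 100.34795379638672), 85.35835266113281) 0.08353276420065345
```

```bash
cat >> h.py <<'E'
YAW=-0.129
O=np.array([.5633,-.0259])   # stand origin
S=np.array([.5622,-.0265])   # scraper centre
PAN=np.array([.565,-.266]);PY=-.082
E
python3 - <<'E'
from h import *
from cell import manip,cams
np.set_printoptions(precision=4,suppress=True)
p,r=tcp_for([*S,.15],YAW);manip.move_linear(p,rate=.15,rot=r)
p,r=tcp_for([*S,.113],YAW);manip.move_linear(p,rate=.08,rot=r)
f0=manip.state()["contact_force"]
manip.set_gripper(.02,force=45)
st=manip.state();print(st["clock"],st["gripper_width"],st["tool_pos"]-p,f0,st["contact_force"])
p,r=tcp_for([*S,.119],YAW);manip.move_linear(p,rate=.04,rot=r)
st=manip.state();print(st["clock"],st["gripper_width"],st["tool_pos"]-p,st["contact_force"])
c=cams.capture("wrist");cv2.imwrite("pics/d_w.png",c["image"])
c=cams.capture("scene");cv2.imwrite("pics/d_s.png",cv2.resize(c["image"][120:320,180:440],None,fx=3,fy=3))
E
```

```text
5.9333 0.03177807102440713 [ 0.     -0.0001  0.0001] [-0.0615 -0.174   0.387 ] [ 1.0536 -0.4529  0.4231]
6.2333 0.032258135265791826 [0.0002 0.0001 0.0003] [-0.0477 -0.8828 -1.0083]
```

View pics/d_s.png

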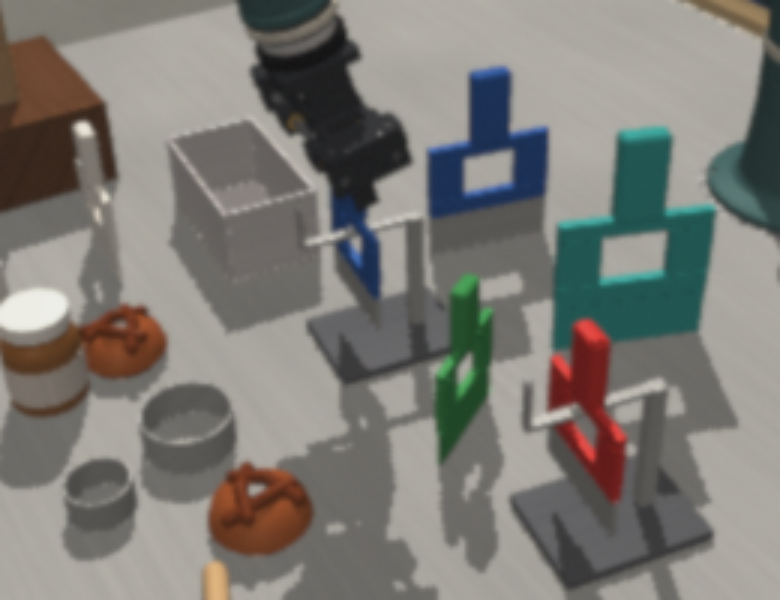

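View pics/d_w.png

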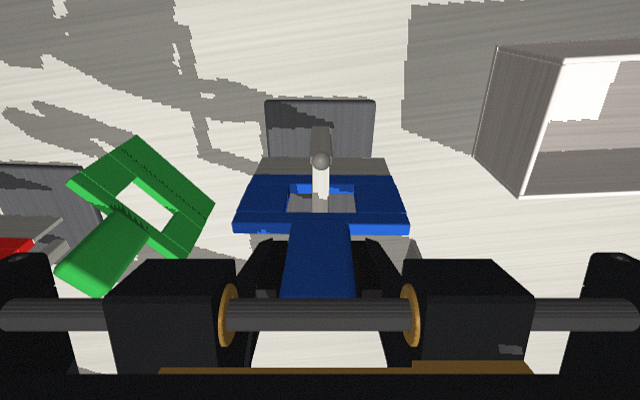

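The wrist view shows the handle (318,255) between the fingers, width 32 mm, and the window (322,198) with the barb ball at (320,160) central. Now I'll tilt, then measure the actual tilt.

```bash
cat >> h.py <<'E'
def plate_pose(c,st,verbose=True):
    """fit blue body outer face: normal & tilt, from wrist depth"""
    P=cloud(c,st);m=masks(c)["blue"]
    d=np.linalg.norm(P-st["tool_pos"],axis=-1);m&=(d<.13)
    q=P[m]
    # express in tool axes
    t=(q-st["tool_pos"])@R.from_rotvec(st["tcp_rot"]).as_matrix()
    pl=q[(t[:,0]>.01)]  # beyond fingertips: plate
    ct=np.median(pl,0)
    for _ in range(6):
        u,s,v=np.linalg.svd(pl-ct,full_matrices=False);n=v[2]; 
        e=(pl-ct)@n; k=abs(e)<max(.0025,np.percentile(abs(e),70)); pl=pl[k];ct=pl.mean(0)
    n=n*np.sign(n[0]);return n,pl,q
E
python3 - <<'E'
from h import *
from cell import manip,cams
np.set_printoptions(precision=4,suppress=True)
d=np.radians
def rep(nm):
    st=manip.state();c=cams.capture("wrist");cv2.imwrite(f"pics/{nm}.png",c["image"]);pickle.dump((c,st),open(nm+".pkl","wb"))
    n,pl,q=plate_pose(c,st);print(nm,round(st["clock"],2),st["contact_force"],"n",n,"tilt",np.degrees(np.arctan2(n[2],np.hypot(n[0],n[1]))),len(pl),pl.min(0),pl.max(0))
rep("e0")
for z,t in ((.1275,20),(.1275,42)):
    p,r=tcp_for([*S,z],YAW,d(t));manip.move_linear(p,rate=.04,rot=r)
    st=manip.state();print(t,st["tool_pos"]-p,st["contact_force"],st["clock"])
rep("e1")
c=cams.capture("scene");cv2.imwrite("pics/e_s.png",cv2.resize(c["image"][120:320,180:440],None,fx=3,fy=3))
E
```

```text
e0 6.33 [ 0.5363 -0.2524 -2.0239] n [ 0.9922 -0.1246  0.0083] tilt 0.4758244913054751 5995 [ 0.5565 -0.0767  0.0835] [0.5725 0.0229 0.1537]
20 [-0.0002  0.      0.0004] [-0.1253  0.3041 -1.2802] 6.9417
42 [ 0.0011 -0.0001  0.0006] [ 0.866  -0.6483 -1.7369] 7.55
e1 7.55 [ 0.866  -0.6483 -1.7369] n [ 0.7358 -0.0907  0.6711] tilt 42.154371136703276 5948 [ 0.5377 -0.0795  0.1009] [0.5925 0.0249 0.1564]
```

View pics/e_s.png

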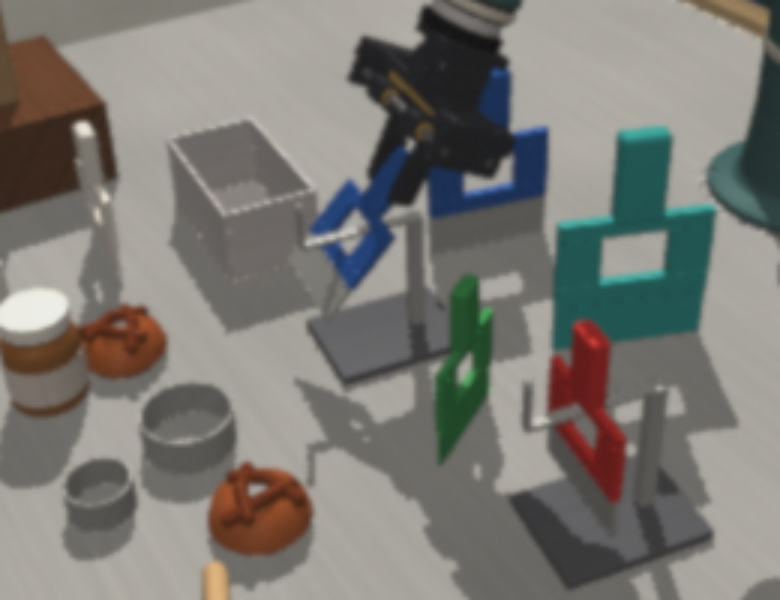

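View pics/e1.png

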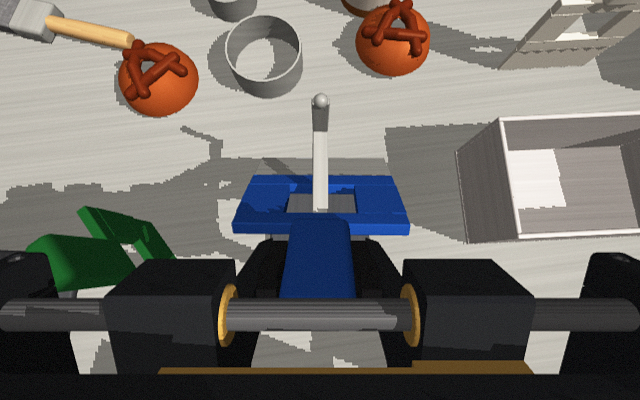

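The tilt measures 42°, and the bar passes through the window at (320,198). I'll check where the window centre is before sliding out.

```bash
python3 - <<'E'
from h import *
np.set_printoptions(precision=1,suppress=True)
c,st=pickle.load(open("e1.pkl","rb"));n,pl,q=plate_pose(c,st)
B,_=rot(YAW,np.radians(42)); s=B.inv().apply(q-np.array([*S,.1275]))*1000
sp=s[s[:,2]<32]
print(np.median(B.inv().apply(pl-np.array([*S,.1275]))*1000,axis=0))
print("x face",np.percentile(sp[:,0],[5,50,95]),"y",np.percentile(sp[:,1],[1,99]),"z",np.percentile(sp[:,2],[1,99]))
mid=sp[(abs(sp[:,1])<8)]; print("mid z hist",np.histogram(mid[:,2],bins=np.arange(-36,34,4)))
side=sp[abs(abs(sp[:,1])-35)<10]; print("side z",np.percentile(side[:,2],[1,99]))
row=sp[abs(sp[:,2])<10]; print("win y",np.sort(row[row[:,1]<0][:,1])[-5:],np.sort(row[row[:,1]>0][:,1])[:5])
P=cloud(c,st);m=(~masks(c)["blue"])&(P[...,2]>.145)&(P[...,2]<.18)&(abs(P[...,0]-.612)<.03)&(abs(P[...,1]+.028)<.04)
print("barb",m.sum(),P[m].mean(0)*1000,P[m].min(0)*1000,P[m].max(0)*1000)
E
```

```text
[ 3.4 -4.8  6.1]
x face [-1.8  3.3  4.1] y [-49.   48.8] z [-31.4  30.8]
mid z hist (array([  3,  11,  17,  21,  70,   0,   1,   0,   0,   0,   0,   0,   3,
       101,  71,  19,  87]), array([-36, -32, -28, -24, -20, -16, -12,  -8,  -4,   0,   4,   8,  12,
        16,  20,  24,  28,  32]))
side z [-31.4  29.3]
win y [-21.9 -21.9 -21.8 -21.8 -21.8] [21.7 21.7 21.7 21.7 21.7]
barb 449 [609.4 -32.2 160.8] [606.7 -37.4 145.1] [614.3 -27.3 171.5]
```

Everything agrees within about 1 mm. Next I'll slide out and go up over the barb, watching the force.

```bash
python3 - <<'E'
from h import *
from cell import manip,cams
np.set_printoptions(precision=4,suppress=True)
d=np.radians;f0=manip.state()["contact_force"]
W=[(.025,.1275),(.048,.1275),(.048,.140),(.048,.152),(.048,.165),(.048,.178),(.048,.195),(.048,.27)]
for x,z in W:
    p,r=tcp_for(stand(O,YAW,x,z),YAW,d(42));manip.move_linear(p,rate=.07,rot=r)
    st=manip.state();df=st["contact_force"]-f0;print(x,z,(st["tool_pos"]-p),df,round(st["clock"],2),round(st["gripper_width"],4))
    if np.linalg.norm(df)>8: print("STOP");break
st=manip.state();c=cams.capture("wrist");cv2.imwrite("pics/f_w.png",c["image"]);n,pl,q=plate_pose(c,st);print("tilt",np.degrees(np.arcsin(n[2])))
c=cams.capture("scene");cv2.imwrite("pics/f_s.png",cv2.resize(c["image"][80:280,180:440],None,fx=3,fy=3))
E
```

```text
0.025 0.1275 [ 0.0002 -0.0001 -0.0003] [-1.9325  0.5793  0.3443] 8.18 0.0317
0.048 0.1275 [ 0.0003 -0.0001 -0.0001] [-1.1594 -0.866  -0.7674] 8.65 0.0318
0.048 0.14 [ 0.0007 -0.      0.0015] [-0.8031  0.6819 -0.3682] 8.97 0.0314
0.048 0.152 [ 0.0007 -0.      0.0012] [-0.7536  0.5324 -0.6768] 9.3 0.0313
0.048 0.165 [ 0.0007 -0.0001  0.0012] [-1.4904  0.0525 -1.072 ] 9.63 0.0317
0.048 0.178 [ 0.0007 -0.0001  0.0012] [ 0.3289 -0.041   0.2557] 9.97 0.032
0.048 0.195 [ 0.0006 -0.      0.0012] [-1.3443 -0.1526 -0.7434] 10.36 0.0318
0.048 0.27 [-0.0004  0.     -0.0009] [-0.0988  0.0114  0.1091] 11.58 0.0315
tilt 42.08586492728384
```

View pics/f_s.png

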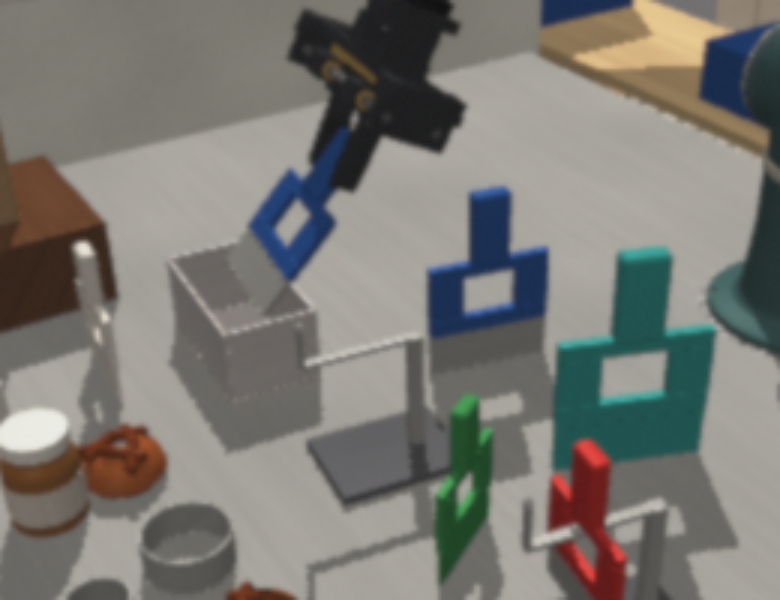

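The scraper is off the hook (it hangs at (290,225) in the crop, hook empty) and has not slipped. Now I'll carry it over the pan.

```bash
python3 - <<'E'
from h import *
from cell import manip,cams
np.set_printoptions(precision=4,suppress=True)
p,r=tcp_for([*PAN,.27],PY,0);manip.move_linear(p,rate=.15,rot=r)
p,r=tcp_for([*PAN,.185],PY,0);manip.move_linear(p,rate=.1,rot=r)
st=manip.state();c=cams.capture("wrist");cv2.imwrite("pics/g_w.png",c["image"])
print(st["clock"],st["tool_pos"]-p,st["gripper_width"])
n,pl,q=plate_pose(c,st);print("n",n,"centre face",(pl.min(0)+pl.max(0))/2,pl.min(0),pl.max(0))
P=cloud(c,st);m=(P[...,2]>.078)&(P[...,2]<.09)&(abs(P[...,1]+.266)<.12)&(abs(P[...,0]-.565)<.08)
q=P[m];print(len(q),cv2.minAreaRect((q[:,:2]*1000).astype(np.float32)),cv2.boxPoints(cv2.minAreaRect((q[:,:2]*1000).astype(np.float32))))
E
```

```text
14.425 [ 0.0005 -0.0003  0.0008] 0.03170235856561026
n [ 0.9969 -0.0777  0.0092] centre face [ 0.5677 -0.2667  0.1851] [ 0.5622 -0.3168  0.1503] [ 0.5733 -0.2166  0.2198]
2638 ((565.84521484375, -266.50909423828125), (180.31153869628906, 100.36790466308594), 85.35175323486328) [[ 508.5202 -352.3015]
 [ 608.558  -360.4352]
 [ 623.1702 -180.7167]
 [ 523.1324 -172.583 ]]
```

View pics/g_w.png

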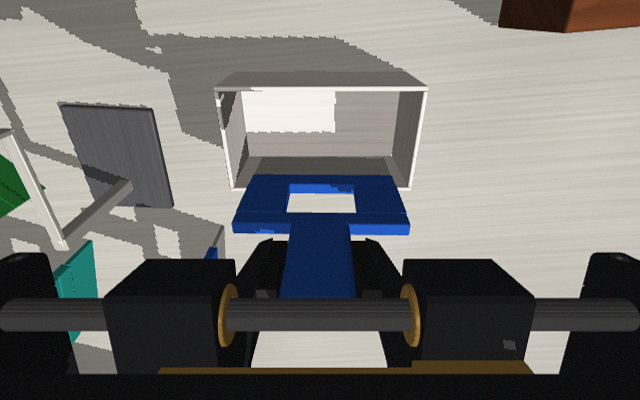

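Scraper (320,205) is centred and parallel over the pan (220–425, 88–190). I'll lower it, lean it towards the near rim, then release.

```bash
python3 - <<'E'
from h import *
from cell import manip,cams
np.set_printoptions(precision=4,suppress=True)
d=np.radians
for z in (.13,.10,.078):
    p,r=tcp_for([*PAN,z],PY,0);manip.move_linear(p,rate=.06,rot=r)
    st=manip.state();print(z,st["tool_pos"]-p,st["contact_force"],st["clock"])
manip.dwell(.2)
edge=np.array([*PAN,.008])
for t in (8,16,22):
    B,_=rot(PY,d(t));p,r=tcp_for(edge+B.apply([0,0,.067]),PY,d(t));manip.move_linear(p,rate=.05,rot=r)
    st=manip.state();print(t,st["tool_pos"]-p,st["contact_force"],st["clock"])
p=st["tool_pos"]-[0,0,.003];manip.move_linear(p,rate=.02)
st=manip.state();print(st["contact_force"],st["gripper_width"])
c=cams.capture("wrist");cv2.imwrite("pics/i_w.png",c["image"])
n,pl,q=plate_pose(c,st);print("tilt",np.degrees(np.arcsin(n[2])))
c=cams.capture("side");cv2.imwrite("pics/i_s.png",cv2.resize(c["image"][50:250,220:480],None,fx=3,fy=3))
E
```

```text
0.13 [ 0.0003 -0.0002  0.0005] [ 0.1784  0.8908 -1.6223] 15.5417
0.1 [-0.0001  0.0001 -0.0004] [ 0.1496  0.3416 -2.2677] 16.1917
0.078 [-0.0004  0.0002 -0.0006] [-0.4243  0.4554 -2.1419] 16.7083
8 [-0.     -0.0001  0.0006] [ 0.227   0.1663 -1.4857] 17.3917
16 [ 0.0005 -0.0002  0.0003] [ 0.247  -0.1634 -1.5085] 17.8583
22 [ 0.0005 -0.0002  0.0002] [-0.2539  0.8944 -1.6311] 18.25
[-1.34   -1.5767  0.5661] 0.03175971424884854
tilt 22.472104491344137
```

View pics/i_s.png

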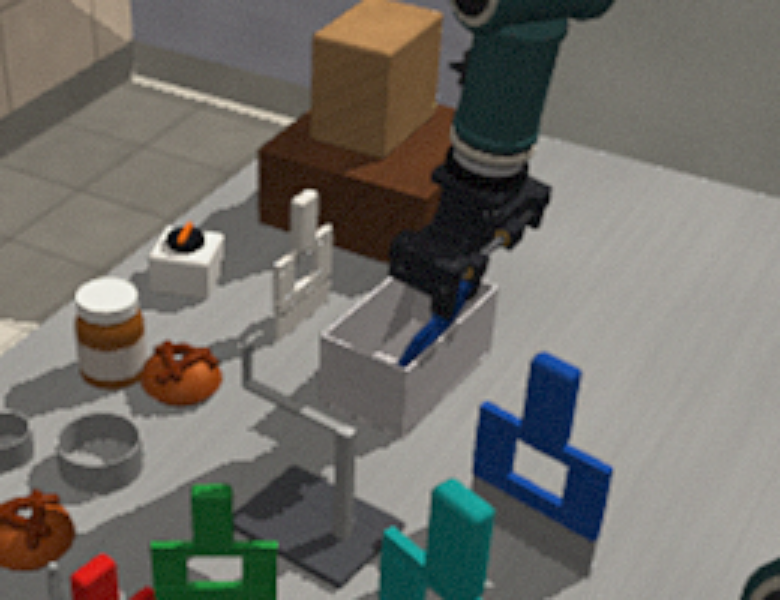

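View pics/i_w.png

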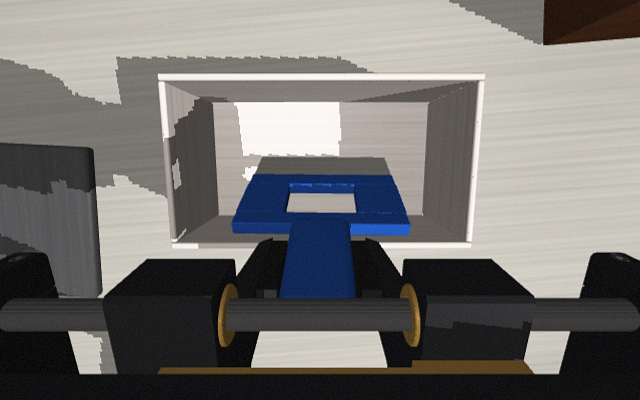

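The blade is in the pan, tilted 22°, just touching the floor. Releasing now.

```bash
python3 - <<'E'
from h import *
from cell import manip,cams
np.set_printoptions(precision=4,suppress=True)
manip.set_gripper(.085)
manip.dwell(.5)
st=manip.state();x=R.from_rotvec(st["tcp_rot"]).apply([1,0,0])
manip.move_linear(st["tool_pos"]-.08*x,rate=.08)
manip.move_linear(manip.state()["tool_pos"]+[0,0,.1],rate=.15)
manip.dwell(.5)
st=manip.state();print(st["clock"],st["contact_force"],st["gripper_width"])
c=cams.capture("wrist");cv2.imwrite("pics/j_w.png",c["image"])
P=cloud(c,st);m=masks(c)["blue"]&(P[...,1]<-.19)&(P[...,1]>-.36)&(P[...,2]<.25)
q=R.from_euler('z',-PY).apply(P[m]-[*PAN,0])*1000
print("pan frame",len(q),np.percentile(q,[1,99],axis=0))
pl=q[(abs(q[:,1])>24)];u,s,v=np.linalg.svd(pl-pl.mean(0),full_matrices=False);print("plate mean",pl.mean(0),pl.min(0),pl.max(0),"normal",v[2])
c=cams.capture("side");cv2.imwrite("pics/j_s.png",cv2.resize(c["image"][50:310,220:480],None,fx=2.3,fy=2.3))
P=cloud(c);q=P[masks(c)["red"]];q=q[(q[:,2]>.05)&(q[:,1]>.2)&(q[:,0]>.4)&(q[:,2]<.25)];print("red",np.median(q,0),np.percentile(q,2,0),np.percentile(q,98,0))
E
```

```text
22.5 [-0.2281 -0.4305  0.4548] 0.08482848737405589
pan frame 3124 [[-72.2295 -48.8746  38.1863]
 [-12.965   47.5648 143.1324]]
plate mean [-29.3125  -1.3115  69.2597] [-44.4547 -50.5046  36.1921] [-12.9068  48.8838  92.2064] normal [-0.8769  0.     -0.4807]
red [0.535  0.2792 0.1357] [0.5274 0.2267 0.0841] [0.5449 0.3212 0.1994]
```

View pics/j_s.png

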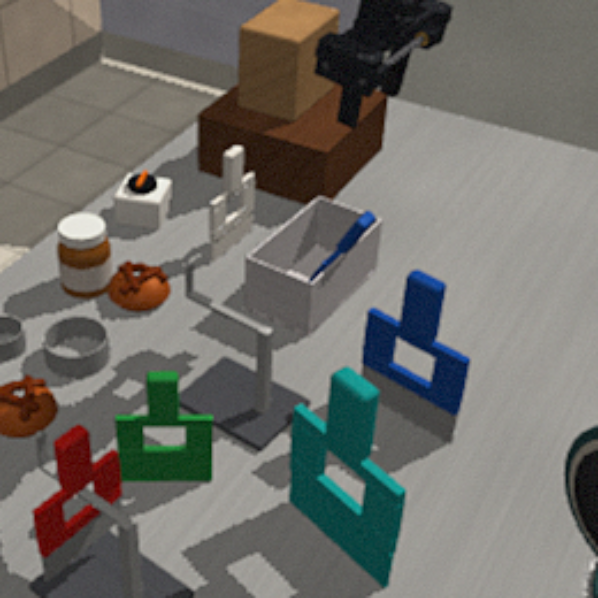

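View pics/j_w.png

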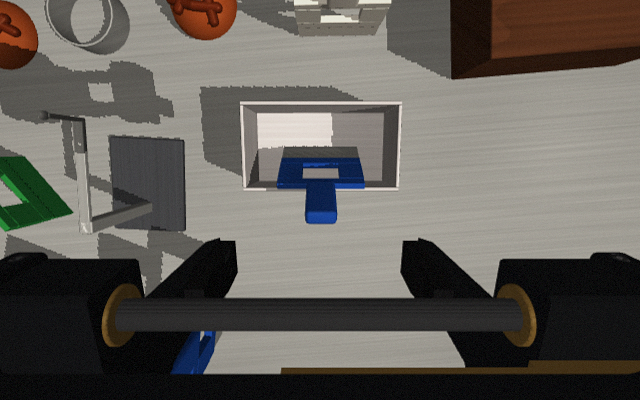

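The scraper leans in the pan on the near rim at about 29°, at (320,190). Its window centre is at about (-31, -1, 62) mm in the pan frame, inside every limit. The red scraper has not moved and the gripper is clear, so I'm handing in.

```bash
python3 -c "
from cell import order,manip
print(order.close_job(),manip.state()['clock'])"
```

```text
the job is handed in; nothing more can be done
the job is handed in; nothing more can be done
```

The blue scraper is in the pan, blade down, and I handed the job in at about 22.6 s of the 51 s allowed. No verdict was reported.

- **Off the hook:** I gripped the handle across its 32 mm width, raised it and tilted it; the camera measured 42°. I then slid it along the bar and up over the barb. The wrist force changed by no more than about 2 N when read after each step, and the scraper did not slip.
- **Into the pan:** I lowered it upright over the centre of the pan. I leaned it 22° with the blade on the floor, then let go and moved the gripper away.
- **Last checks before handing in:**
  - The scraper leans on the rim at about 29°. I estimate its window centre at x -31, y -1, z 62 mm in the pan frame, against limits of ±60, ±70 and 81 mm.
  - The red scraper's measured position matches the start to within 1 mm.
  - The gripper was open and well clear, with wrist force near zero.
- **Disagreement:** the first estimates of the scraper and hook from the two fixed cameras were 4–5 mm off sideways from the wrist camera's. I used the wrist values, which later checks confirmed to about 1 mm.
- **Not measured:** I did not measure the scraper's speed at rest directly.

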